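# Tip the oat carton over the sprung stop into its bay

### The job

Put the standing oat carton away in the empty bay of the wooden tray, lying like its neighbour with the tear-open panel up. Slide it upright across the worktop, squarely in line with the bay, until its base meets the sprung steel stop at the bay's front, tip it over the stop by pushing high against its near face, then push its base end in against the spring plate just until the stop pops up behind it. The card is thin, so meet it slowly, never press it hard (20 N dents it) and do not go on ramming it against the plate (9 N there crushes its top flaps), and leave everything else where it stands.

Things in the scene. Friction and masses are not known exactly. Their poses are not given: they have to be found in the camera images.
- oat_carton: Stiff closed oat carton, tan with a dark teal band; 105 deep (its x) x 120 wide (y) x 160 tall (z) mm, 0.5-0.95 kg, slippery card (friction 0.22-0.34), too wide to grasp. Stands in front of the empty bay, up to 20 mm off its line and 0.2 rad askew. Origin: centre of base. Its -x face, toward the robot, has a cream tear-open panel. Lying in the bay, its z is along the tray's +x, its x points down.
- tray: Two-bay light wood tray, 187 long (its x) x 288 wide mm, screwed down. Origin: on the worktop at the foot of its front edge, on the empty bay's middle line. +x into the bay, away from the robot; the full bay's line is at y = +140 mm. Bay: open front and top, floor 14 mm up, round-topped side rails 44 mm high with inner faces at y = -66 and +66 mm, back wall 88 mm high at x = 183 mm.
- bay_home (a point): Where the oat carton's origin (centre of its base) lies when the carton is home: 6.5 mm behind the tray's front edge, on the bay's middle line, 66.5 mm above the worktop. Axes as the tray's.
- stop_top (a point): Middle of the top edge of the sprung front stop: steel strip 100 mm long, 2 to 6 mm behind a 13 mm high bezel at the tray's front edge. Up, its top is 24 mm above the worktop and it blocks a base slid against it. A carton lying on it presses it down level with the floor; it springs up again (about 1 N) once nothing lies on it.
- front_stop (a joint): How far the front stop is pressed down: 0 m up, 0.0095 m fully down.
- back_plate (a joint): How far the grey sprung plate at the back of the empty bay is pushed in: 0 m at rest (face 164 mm behind the tray's front edge), 0.0035 m at its hard stop. It takes 2.5 N to start, 3.4 N at the hard stop; above 9 N crushes the carton. A lying carton must push it 2 to 3 mm in before its base clears the front stop, which can then rise.
- rye_carton: The neighbour: a grey and red carton of the same size lying home in the full bay, tear-open panel up, its top 119 mm above the worktop. Origin: centre of its base. Leave it.
- measuring_cup: Steel measuring cup with a strap handle, 82 x 163 x 49 mm, left of the tray. Leave it.
- kitchen_timer: Round red and white wind-up timer, 70 mm wide, 53 mm high, left of the tray. Leave it.
- honey_jar: Honey jar with a black lid, 71 mm wide, 110 mm high, right of the carton. Leave it.
- spice_jar: Spice jar with a dark lid, 41 mm wide, 105 mm high, right of the carton. Leave it.
- salt_shaker: Salt shaker with a grey top, 44 mm wide, 90 mm high, right of the carton. Leave it.
- lemon: Yellow lemon, 71 x 53 x 51 mm, right of the tray. Leave it.

How it is judged:
By the outcome, as a careful person would: the job done as asked, in the order asked, and still so for the second after the job is handed in, with the robot touching nothing.
It also fails if it takes over 72 s, if anything falls off the work surface, if the arm or the gripper's body presses on something with over 40 N, if the wrist force passes 120 N, or if a joint passes its speed limit or range.

### The arm

A 6-joint arm with a two-finger parallel gripper is mounted at the origin on a cart in front of the work surface, level with it; the furniture and walls round the work are solid. World frame = base frame: x ahead of the robot, y to its left, z up, the work surface at z = 0. Lengths are in m, angles in rad, forces in N, time in s.
With the tool pointing down it reaches from about 0.4 to 0.825 m from the base axis. Payload 7 kg.
Tool frame: the origin (TCP) lies between the finger pads; the fingertips stand 8 mm ahead of it and the grasp point (between the pads) lies 11 mm behind it (arm.finger_overhang is the distance from the TCP to the fingertips, in m); z points along the fingers, y is the line along which they close (so a half turn about z gives the same grasp; the last joint's range is limited). The gripper opens to 88 mm and grips with 3 to 60 N. Pads are 19 mm wide; open, the fingers measure 130 mm over their backs; the gripper's body (78 mm by 193 mm) begins 47 mm behind the grasp point.
Start: joints at [-0.976, 0.359, 0.012, 0, -1.224, -0.288], TCP at [0.204, -0.643, 0.235] pointing down, gripper open.
Joint ranges: [-3.07, 3.07], [-1.43, 2.12], [-1.02, 1.25], [-3.03, 1.67], [-3.05, -0], [-3.03, 3.03]. Speed limits (rad/s): [2.39, 2.39, 3.01, 3.14, 3.14, 3.14].

### API

Orientations are given as [roll, pitch, yaw] about the fixed x, y, z axes, in that order (R = Rz(yaw) Ry(pitch) Rx(roll)).
In Python, from station import arm gives the robot as it stands.
- The arm moves only by the tool move_arm, never from a script. Its argument "rows" is text: rows parted by semicolons, each of 7 numbers parted by spaces: the turn, a rotation vector about the tool's x, y, z in degrees, then the shift along the tool's x, y, z in m, then the finger opening in m, from 0 to 0.0876. A call has 1 to 8 rows; each row shifts and turns the commanded pose from where the row before left it, along the tool's axes as they then stand; what a row does not reach is not made up. A row lasts 1/8 s, in which the tool goes at most 62.5 mm and 10.7 degrees, less where a joint would pass 70% of its speed; a pose out of reach is approached as far as the arm can. A call is refused whole if a number of a shift passes 0.0625 or a number of a turn 10.7, either way. A call with a gripper value outside its range is refused whole. The fingers move at their own pace and stop on an object; "squeeze" is the grip in N (left out, the last holds). Time passes only in rows, so rows that do not move let the fingers close. It gives the time, the measured TCP pose, the force, the opening and the grip force at its end, in the units of the state.
- arm.get_state(): the state, without advancing time (a new reading comes with each control period).
- arm.grab_frame(name): name is "scene" or "top" or "wrist"; returns (picture, depth): 400x640x3 uint8, blue, green, red; 400x640 float32, m along the optical axis (not along the pixel's ray), 0 where there is no reading.
- arm.camera_model(name): a dict with "mtx" (3x3 intrinsics, pixels), "camera_from_world" (4x4, takes a point from world to camera coordinates); the wrist camera has in their place "mount" (4x4, takes a point from camera to tool coordinates, whose origin is the TCP and whose axes are the flange's). Camera axes: x right, y down, z forward; pixel columns grow to the right and rows downward; lengths in m; the calibration is good to about 2 mm. A picture is of the moment at which its call begins: read the wrist's pose just before it. camera_model takes no time and is no camera call.
- arm.job_done(): hands the job in; it is judged then, once.
The state is a dict: "t": time; "q": joint angles; "qd": joint speeds; "joint_efforts": joint torques, N m; "eef_pos": TCP position; "ee_rot": TCP orientation; "force": force on the tool from outside, world axes, zero at the start; "moment": the same for the moment, N m; "width": finger opening in m; "gripper_force": force on a finger pad.
Only numpy, scipy, OpenCV 4.12 (cv2) and the standard library are available. Lean on these libraries where they do the work, as an engineer would, in place of code of your own. Each camera call takes 0.05 s, during which the arm holds its last target. There are 200 camera calls.

## Working session

There is one attempt and no reset: what is moved stays moved. The work goes in short steps, Python scripts to look and compute and a tool call to move; the robot and the scene stay as the last step left them, time stands still between calls to the robot, and variables do not carry over. Pictures are saved under pics/ and viewed, at most 10 in all, crops included, and the job is handed in when it is done.

Besides the shell and the picture viewer there is one more tool, called after ">>>" as name(argument=value, ...), one argument or row to a line, values as JSON. move_arm: Moves the arm, as the interface text tells. Its arguments: {"type":"object","properties":{"rows":{"type":"string"},"squeeze":{"type":"number"}},"required":["rows"]}

```bash
ls; mkdir -p pics; python3 - <<'E'
from station import arm
import cv2,numpy as np
print(arm.get_state())
for n in("scene","top"):
    p,d=arm.grab_frame(n); cv2.imwrite(f"pics/{n}0.png",p); np.save(f"{n}0.npy",d)
    m=arm.camera_model(n); print(n,m)
E
```

```text
pics
{'t': 0.0, 'q': array([-9.75921023e-01,  3.59433104e-01,  1.10579388e-02, -3.34870996e-04,
       -1.22412868e+00, -2.88108505e-01]), 'qd': array([-0.00101185, -0.00177996, -0.00044142, -0.0003019 , -0.00154334,
        0.00016278]), 'joint_efforts': array([ 2.39204292e-04, -5.82720137e+01,  2.93059820e+01,  6.99726328e+00,
        6.93379756e-03, -2.45358196e-04]), 'eef_pos': array([ 0.20366189, -0.64303434,  0.23359516]), 'ee_rot': array([ 3.13986606e+00, -1.83395566e-04, -2.83493974e+00]), 'force': array([-0.8183843 ,  1.40427266,  0.62339447]), 'moment': array([ 0.0166742 , -0.00366849, -0.04210483]), 'gripper_force': 0.0, 'width': 0.08738478515914724}
scene {'mtx': array([[520.65888262,   0.        , 319.53869469],
       [  0.        , 520.65888262, 196.58734814],
       [  0.        ,   0.        ,   1.        ]]), 'camera_from_world': array([[-0.86167228, -0.50717318,  0.01721203,  0.52651497],
       [-0.38058797,  0.62342863, -0.6830004 ,  0.17179516],
       [ 0.33566901, -0.5950732 , -0.73021517,  1.44726414],
       [ 0.        ,  0.        ,  0.        ,  1.        ]])}
top {'mtx': array([[371.75232863,   0.        , 317.4031744 ],
       [  0.        , 371.75232863, 195.06243688],
       [  0.        ,   0.        ,   1.        ]]), 'camera_from_world': array([[-0.01805433, -0.99974025,  0.01390937,  0.13739139],
       [-0.98950878,  0.01587168, -0.14359825,  0.52687738],
       [ 0.14334019, -0.01635602, -0.98953831,  0.99382539],
       [ 0.        ,  0.        ,  0.        ,  1.        ]])}
```

View pics/scene0.png

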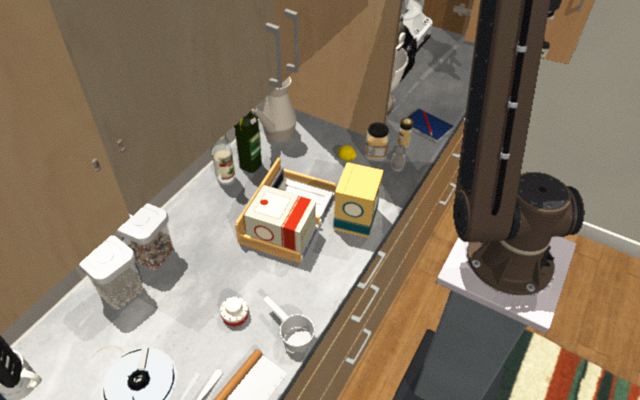

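View pics/top0.png

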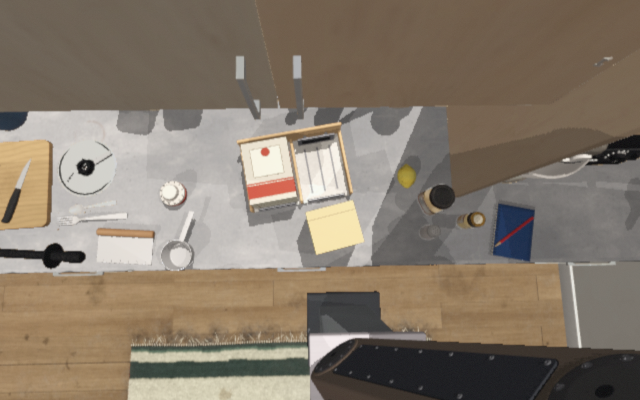

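The scene view shows the oat carton at (358,200), with the rye carton in the tray at (282,220). The top view shows the carton top at (335,227), the empty bay at (320,168) and the rye carton at (268,172). Next I'll measure from the depth, using each part's height.

```bash
cat > h.py <<'E'
import cv2,numpy as np
from station import arm
def cloud(d,m,T=None):
    K=m["mtx"]; v,u=np.indices(d.shape)
    c=np.stack([(u-K[0,2])/K[0,0]*d,(v-K[1,2])/K[1,1]*d,d],-1)
    if T is None: T=np.linalg.inv(m["camera_from_world"])
    w=c@T[:3,:3].T+T[:3,3]; w[d<=0]=np.nan; return w
def rect(w,box,z0,z1,k=None):
    x0,x1,y0,y1=box
    s=(w[...,2]>z0)&(w[...,2]<z1)&(w[...,0]>x0)&(w[...,0]<x1)&(w[...,1]>y0)&(w[...,1]<y1)
    n,l,st,_=cv2.connectedComponentsWithStats(s.astype(np.uint8))
    i=1+np.argmax(st[1:,4]); p=w[l==i]
    r=cv2.minAreaRect((p[:,:2]*1000).astype(np.float32))
    return r,np.median(p[:,2]),len(p),p
E
python3 - <<'E'
from h import *
np.set_printoptions(precision=4,suppress=True)
for n in("top","scene"):
    w=cloud(np.load(n+"0.npy"),arm.camera_model(n))
    if n=="top":
        for nm,(u,v) in dict(oat=(335,227),rye=(268,160),floor=(318,175),table=(220,220),lemon=(406,176),honey=(440,196),spice=(477,220),salt=(429,233),timer=(173,193),cup=(177,254)).items(): print(nm,w[v,u])
    for nm,z in (("oat",(.152,.17)),("rye",(.112,.126)),("back",(.08,.094)),("rails",(.037,.05)),("oatbody",(.02,.17))):
        try:
            b=(.3,.75,-.3,.3)
            r,zz,k,p=rect(w,b,*z); print(n,nm,r,zz,k); print(cv2.boxPoints(r).round(1).tolist())
        except Exception as e: print(n,nm,e)
E
```

```text
oat [0.433  0.0893 0.1578]
rye [0.6104 0.2554 0.1204]
floor [0.5903 0.1253 0.0146]
table [0.4674 0.4049 0.0016]
lemon [ 0.5769 -0.1179  0.0487]
honey [ 0.5109 -0.1869  0.1114]
spice [ 0.4478 -0.2811  0.1046]
salt [ 0.4174 -0.1616  0.0826]
timer [0.5389 0.5211 0.0524]
cup [0.3744 0.5218 0.0037]
top oat ((432.92413330078125, 90.6689224243164), (104.74714660644531, 120.32454681396484), 13.708168983459473) 0.16068270881479885 2155
[[367.79998779296875, 136.6999969482422], [396.29998779296875, 19.799999237060547], [498.1000061035156, 44.599998474121094], [469.5, 161.5]]
top rye ((583.718505859375, 253.71783447265625), (160.82205200195312, 117.86557006835938), 8.85644245147705) 0.11979761418177476 2508
[[495.20001220703125, 299.6000061035156], [513.2999877929688, 183.10000610351562], [672.2000122070312, 207.89999389648438], [654.0999755859375, 324.29998779296875]]
top back ((697.296875, 180.80104064941406), (9.871783256530762, 242.48089599609375), 9.260383605957031) 0.08702417955725472 307
[[672.9000244140625, 299.70001220703125], [711.9000244140625, 60.29999923706055], [721.7000122070312,
[... 1351 characters left out ...]
5
[[520.0, -253.10000610351562], [520.7999877929688, -274.5], [750.0, -266.20001220703125], [749.2999877929688, -244.89999389648438]]
scene rails ((618.5382080078125, 51.27506637573242), (171.6349639892578, 13.798238754272461), 9.023463249206543) 0.041382590288815746 148
[[532.7000122070312, 44.599998474121094], [534.9000244140625, 31.0], [704.4000244140625, 57.900001525878906], [702.2000122070312, 71.5]]
scene oatbody ((536.831298828125, 168.93226623535156), (342.2218322753906, 269.49176025390625), 7.154094219207764) 0.11771297629474897 5568
[[350.29998779296875, 281.29998779296875], [383.79998779296875, 13.899999618530273], [723.4000244140625, 56.5], [689.7999877929688, 323.8999938964844]]
```

```bash
cat >> h.py <<'E'
from scipy.spatial.transform import Rotation as Ro
YAW=np.radians(9.05); XH=np.array([np.cos(YAW),np.sin(YAW),0]); YH=np.array([-XH[1],XH[0],0]); ZH=np.array([0,0,1.])
ORG=np.array([.5206,.1014,0])
def pose():
    s=arm.get_state(); return np.array(s["eef_pos"]),Ro.from_euler("xyz",s["ee_rot"]),s
def tilted(deg):  # tool y along tray y, fingers tilted forward by deg from straight down
    return Ro.from_matrix(np.stack([-XH,YH,-ZH],1))*Ro.from_rotvec([0,-np.radians(deg),0])
def trayp(p): p=np.asarray(p)-ORG; return np.array([p@XH,p@YH,p@ZH])
def world(t): return ORG+t[0]*XH+t[1]*YH+t[2]*ZH
def togo(t,deg):
    p,R,s=pose(); D=R.inv()
    print("tray tcp",(trayp(p)*1000).round(1),"tip",(trayp(p+R.apply([0,0,.008]))*1000).round(1),"F",(np.array(s["force"])).round(2),"q",s["q"].round(2),"t",s["t"])
    print("shift mm",(D.apply(world(np.array(t))-p)*1000).round(1),"turn deg",np.degrees((D*tilted(deg)).as_rotvec()).round(2))
E
python3 -c "
from h import *
print(arm.finger_overhang, arm.camera_model('wrist'))"
```

```text
0.008 {'mtx': array([[340.42066621,   0.        , 317.86324738],
       [  0.        , 340.42066621, 200.76703641],
       [  0.        ,   0.        ,   1.        ]]), 'mount': array([[ 3.99536866e-04, -9.69627795e-01, -2.44584914e-01,
         6.46283382e-02],
       [ 9.99999898e-01,  3.35894522e-04,  3.01916253e-04,
        -7.53768189e-04],
       [-2.10591658e-04, -2.44585010e-01,  9.69627830e-01,
        -1.50490337e-01],
       [ 0.00000000e+00,  0.00000000e+00,  0.00000000e+00,
         1.00000000e+00]])}
```

>>> move_arm(
  rows="0 0 1 -0.044 0.042 -0.011 0.0876;0 0 1 -0.044 0.042 -0.011 0.0876;0 0 1 -0.044 0.042 -0.011 0.0876;0 0 1 -0.044 0.042 -0.011 0.0876;0 0 1 -0.044 0.042 -0.011 0.0876;0 0 1 -0.044 0.042 -0.011 0.0876;0 0 1 -0.044 0.042 -0.011 0.0876;0 0 1.5 -0.044 0.042 -0.011 0.0876",
)

```text
t: 1.1
eef_pos: [0.4639, -0.2303, 0.323]
ee_rot: [3.142, 0.0, -2.984]
force: [2.2, -0.5, 0.4]
width: 0.0876
gripper_force: 0.0
```

```bash
python3 -c "
from h import *
togo([-.10,-.03,.32],0)"
```

```text
tray tcp [-108.2 -318.7  323. ] tip [-108.2 -318.7  315. ] F [ 2.19 -0.5   0.41] q [-0.08  0.05 -0.18 -0.   -1.34 -1.33] t 1.1
shift mm [ -8.1 288.7   3. ] turn deg [ 0.    0.01 -0.01]
```

>>> move_arm(
  rows="0 0 0 -0.0135 0.04 -0.007 0.0876;0 0 0 -0.0135 0.04 -0.007 0.0876;0 0 0 -0.0135 0.04 -0.007 0.0876;0 0 0 -0.0135 0.04 -0.007 0.0876;0 0 0 -0.0135 0.04 -0.007 0.0876;0 0 0 -0.0135 0.04 -0.007 0.0876;0 0 0 -0.0135 0.04 -0.007 0.0876;0 0 0 -0.0135 0.04 -0.007 0.0876",
)

```text
t: 2.1
eef_pos: [0.5193, 0.1022, 0.3786]
ee_rot: [3.142, -0.0, -2.983]
force: [0.7, -0.2, 0.6]
width: 0.0876
gripper_force: 0.0
```

>>> move_arm(
  rows="0 0 0 0 0 0 0.0876;0 0 0 0 0 0 0.0876",
)

```text
t: 2.35
eef_pos: [0.5192, 0.1007, 0.3781]
ee_rot: [-3.141, -0.001, -2.983]
force: [-0.4, 0.2, 0.3]
width: 0.0877
gripper_force: 0.0
```

```bash
cat >> h.py <<'E'
def wristcloud(name):
    p,R,s=pose(); img,d=arm.grab_frame("wrist"); cv2.imwrite(f"pics/{name}.png",img); np.savez(name,d=d,p=p,R=R.as_matrix())
    m=arm.camera_model("wrist"); T=np.eye(4); T[:3,:3]=R.as_matrix(); T[:3,3]=p
    w=cloud(d,m,T@m["mount"]); return img,(w-ORG)@np.stack([XH,YH,ZH],1)*1000  # tray frame mm
E
python3 - <<'E'
from h import *
togo([-.18,0,.32],0)
img,t=wristcloud("w1")
def r(nm,box,z0,z1):
    try:
        q,zz,k,p=rect(t/1000,[b/1000 for b in box],z0,z1); print(nm,[np.round(a,2) for a in q],round(zz*1000,1),k)
    except Exception as e: print(nm,e)
r("oat",(-200,40,-110,110),.15,.17)
r("rye",(-20,200,60,230),.11,.128)
r("railR",(20,150,-100,-40),.036,.055)
r("railM",(20,150,40,80),.036,.055)
r("back",(150,220,-100,60),.08,.095)
for x in (-25,-10,-6,-3,0,3,6,10,20,40,80,150,165,180):
    s=(abs(t[...,0]-x)<1.5)&(abs(t[...,1])<40); print(x, np.nanmedian(t[...,2][s]).round(1) if s.any() else None)
for y in range(-90,90,5):
    s=(abs(t[...,0]-90)<10)&(abs(t[...,1]-y)<2); print(y, np.nanmedian(t[...,2][s]).round(1) if s.any() else None,end="; ")
E
```

```text
tray tcp [ -1.5  -0.4 378.1] tip [ -1.5  -0.4 370.1] F [-0.37  0.22  0.26] q [ 0.56  0.05 -0.06 -0.   -1.46 -1.97] t 2.35
shift mm [178.4   0.6  58.3] turn deg [-0.02 -0.06  0.06]
oat [array([-85.95,   3.3 ]), array([105.12, 120.22]), np.float64(4.57)] 160.3 12163
rye [array([ 58.13, 142.18]), array([ 99.01, 121.22]), np.float64(0.67)] 119.5 6307
railR [array([ 78.95, -67.63]), array([117.11,   8.14]), np.float64(0.38)] 43.4 436
railM [array([79.29, 72.12]), array([118.39,   8.16]), np.float64(0.42)] 43.4 436
back [array([189.35,  -5.18]), array([  7.45, 130.32]), np.float64(0.08)] 86.8 614
-25 477.7
-10 0.8
-6 0.6
-3 0.8
0 0.5
3 6.9
6 22.6
10 23.8
20 14.2
40 14.4
80 14.4
150 14.0
165 None
180 None
-90 0.1; -85 0.2; -80 0.5; -75 None; -70 43.2; -65 40.5; -60 14.6; -55 14.3; -50 13.6; -45 14.0; -40 14.0; -35 14.6; -30 13.9; -25 13.9; -20 14.2; -15 14.3; -10 14.1; -5 14.3; 0 14.4; 5 14.7; 10 14.7; 15 14.1; 20 14.4; 25 14.2; 30 14.4; 35 14.1; 40 14.6; 45 14.0; 50 14.2; 55 14.0; 60 13.9; 65 14.1; 70 40.7; 75 43.4; 80 65.1; 85 119.4;
```

View pics/w1.png

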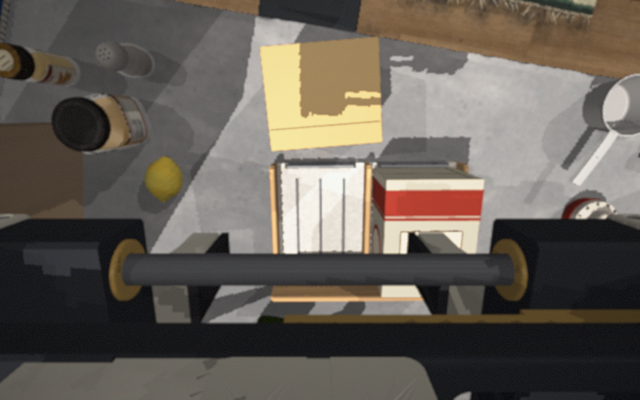

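Measured against the bay's own features in this view, my tray frame was about 3 mm off in x and 2 mm in y. The oat carton at (322,95) is about 1 mm off the bay line and roughly 4° askew. The bay is at (320,215), the rye carton at (428,215).

```bash
sed -i 's/radians(9.05)/radians(9.3)/; s/ORG=np.array.*/ORG=np.array([.5236,.1039,0])/' h.py; python3 -c "
from h import *
togo([-.185,0,.25],0)"
```

```text
tray tcp [ -4.9  -2.9 378.2] tip [ -4.9  -2.9 370.2] F [ 0.3  -0.53 -0.68] q [ 0.56  0.05 -0.06 -0.   -1.46 -1.97] t 2.4
shift mm [180.    2.2 128.4] turn deg [-0.01 -0.04 -0.23]
```

>>> move_arm(
  rows="0 0 -0.1 0.0225 0 0.016 0.075;0 0 -0.1 0.0225 0 0.016 0.075;0 0 -0.1 0.0225 0 0.016 0.075;0 0 0 0.0225 0.001 0.016 0.075;0 0 0 0.0225 0.001 0.016 0.075;0 0 0 0.0225 0 0.016 0.075;0 0 0 0.0225 0 0.016 0.075;0 0 0 0.0225 0 0.016 0.075",
)

```text
t: 3.4
eef_pos: [0.3406, 0.0724, 0.25]
ee_rot: [3.141, 0.0, -2.98]
force: [-0.6, 0.2, -0.1]
width: 0.0752
gripper_force: 0.0
```

```bash
python3 -c "
from h import *
togo([-.180,0,.118],0)"
```

```text
tray tcp [-185.6   -1.5  250. ] tip [-185.6   -1.5  242. ] F [-0.65  0.17 -0.1 ] q [ 0.79 -0.24 -0.6  -0.   -1.21 -2.2 ] t 3.4
shift mm [ -5.6   1.4 132. ] turn deg [ 0.01  0.02 -0.02]
```

>>> move_arm(
  rows="0 0 0 -0.001 0.0003 0.033 0.075;0 0 0 -0.001 0.0003 0.033 0.075;0 0 0 -0.001 0.0004 0.033 0.075;0 0 0 -0.002 0.0004 0.033 0.075;0 0 0 -0.005 0 0 0.075;0 0 0 -0.005 0 0 0.075;0 0 0 -0.004 0 0 0.075;0 0 0 -0.002 0 0 0.075",
)

```text
t: 4.4
eef_pos: [0.3628, 0.0788, 0.1194]
ee_rot: [3.141, 0.002, -2.978]
force: [0.3, -0.2, 0.2]
width: 0.075
gripper_force: 0.0
```

>>> move_arm(
  rows="0 0 0 -0.0015 0 0 0.075;0 0 0 -0.0015 0 0 0.075;0 0 0 -0.0015 0 0 0.075;0 0 0 -0.0015 0 0 0.075;0 0 0 -0.0015 0 0 0.075;0 0 0 -0.0015 0 0 0.075;0 0 0 -0.0015 0 0 0.075;0 0 0 -0.0015 0 0 0.075",
)

```text
t: 5.4
eef_pos: [0.3739, 0.0804, 0.1185]
ee_rot: [-3.142, -0.0, -2.978]
force: [-1.6, 1.1, 0.3]
width: 0.075
gripper_force: 0.9
```

```bash
python3 -c "
from h import *
togo([-.12,0,.118],0)"
```

```text
tray tcp [-151.5    1.   118.5] tip [-151.5    1.   110.5] F [-1.64  1.09  0.26] q [ 0.74 -0.02 -0.76 -0.   -0.83 -2.14] t 5.4
shift mm [-31.5  -1.    0.5] turn deg [-0.   -0.01  0.08]
```

>>> move_arm(
  rows="0 0 0 -0.0015 0 0 0.075;0 0 0 -0.0015 0 0 0.075;0 0 0 -0.0015 0 0 0.075;0 0 0 -0.0015 0 0 0.075;0 0 0 -0.0015 0 0 0.075;0 0 0 -0.0015 0 0 0.075;0 0 0 -0.0015 0 0 0.075;0 0 0 -0.0015 0 0 0.075",
)

```text
t: 6.4
eef_pos: [0.3857, 0.0823, 0.1185]
ee_rot: [-3.142, -0.0, -2.978]
force: [-3.3, -0.1, 1.5]
width: 0.075
gripper_force: 1.8
```

```bash
cat >> h.py <<'E'
def oat(n="top"):
    img,d=arm.grab_frame(n); w=(cloud(d,arm.camera_model(n))-ORG)@np.stack([XH,YH,ZH],1)
    r,z,k,p=rect(w,(-.25,.1,-.12,.12),.15,.172); print(n,"oat top",[np.round(a,1) for a in r],round(z*1000),k); return img,w
E
python3 -c "
from h import *
togo([-.12,0,.118],0)
oat('top'); oat('scene')
img,t=wristcloud('w2')
r,z,k,p=rect(t/1000,(-.2,.04,-.11,.11),.15,.17);print('wrist',r,k)"
```

```text
tray tcp [-139.5    1.   118.5] tip [-139.5    1.   110.5] F [-3.29 -0.08  1.46] q [ 0.72  0.   -0.74 -0.   -0.83 -2.13] t 6.4
shift mm [-19.5  -1.    0.5] turn deg [-0.   -0.01  0.08]
top oat top [array([-64.8,   2.5]), array([ 78.9, 119.5]), np.float64(0.2)] 161 1091
scene oat top [array([-61.9,   4.5]), array([ 78.2, 127.1]), np.float64(1.3)] 159 844
wrist ((-135.4180145263672, -37.927974700927734), (29.32861328125, 13.155922889709473), 35.87023162841797) 1376
```

>>> move_arm(
  rows="0 0 0 -0.002 0 0 0.075;0 0 0 -0.002 0 0 0.075;0 0 0 -0.002 0 0 0.075;0 0 0 -0.002 0 0 0.075;0 0 0 -0.002 0 0 0.075;0 0 0 -0.002 0 0 0.075;0 0 0 -0.002 0 0 0.075;0 0 0 -0.002 0 0 0.075",
)

```text
t: 7.55
eef_pos: [0.4016, 0.085, 0.1186]
ee_rot: [3.142, 0.0, -2.978]
force: [-4.1, 0.3, 1.2]
width: 0.075
gripper_force: 1.8
```

>>> move_arm(
  rows="0 0 0 -0.001 0 0 0.075;0 0 0 -0.001 0 0 0.075;0 0 0 -0.001 0 0 0.075;0 0 0 -0.001 0 0 0.075;0 0 0 -0.001 0 0 0.075;0 0 0 -0.001 0 0 0.075",
)

```text
t: 8.3
eef_pos: [0.4075, 0.0859, 0.1186]
ee_rot: [3.142, -0.0, -2.978]
force: [-3.8, -0.1, 1.5]
width: 0.0746
gripper_force: 1.8
```

```bash
python3 -c "
from h import *
togo([-.12,0,.118],0)
oat('top')"
```

```text
tray tcp [-117.5    1.1  118.6] tip [-117.5    1.1  110.6] F [-3.77 -0.08  1.47] q [ 0.69  0.04 -0.69 -0.   -0.83 -2.09] t 8.3
shift mm [ 2.5 -1.   0.6] turn deg [ 0.   -0.    0.07]
top oat top [array([-40.1,   2.8]), array([ 73.4, 119.7]), np.float64(0.4)] 161 823
```

>>> move_arm(
  rows="0 0 0 -0.001 0 0 0.075;0 0 0 -0.001 0 0 0.075;0 0 0 -0.001 0 0 0.075;0 0 0 -0.001 0 0 0.075",
)

```text
t: 8.85
eef_pos: [0.4104, 0.0861, 0.1184]
ee_rot: [-3.141, -0.002, -2.978]
force: [-6.7, -0.8, 4.8]
width: 0.0749
gripper_force: 4.1
```

```bash
python3 -c "
from h import *
togo([-.12,0,.118],0)
i,w=oat('top'); cv2.imwrite('pics/x.png',i)
oat('scene')
s=(w[...,2]>.14)&(abs(w[...,1])<.06)&(w[...,0]>-.085)&(w[...,0]<.03)
A=np.c_[w[s][:,:2],np.ones(s.sum())];print(np.linalg.lstsq(A,w[s][:,2],rcond=None)[0])"
```

```text
tray tcp [-114.6    0.7  118.4] tip [-114.6    0.7  110.4] F [-6.67 -0.78  4.78] q [ 0.68  0.05 -0.69 -0.   -0.84 -2.09] t 8.85
shift mm [ 5.4 -0.7  0.4] turn deg [-0.04 -0.11  0.09]
top oat top [array([-36.7,   2.6]), array([ 74.4, 119.4]), np.float64(0.2)] 161 770
scene oat top [array([-35.4,   3.9]), array([127.9,  76.4]), np.float64(89.0)] 159 817
[-5.49098938 -1.89517466  0.0876557 ]
```

The carton is square to the stop and its base has met it: the force rose and the far face is at x ≈ 0. Now I'll back off, raise the fingers and push high along the tipping arc.

>>> move_arm(
  rows="0 0 0 0.003 0 0 0.075;0 0 0 0.003 0 0 0.075;0 0 0 0 -0.0005 -0.016 0.075;0 0 0 0 -0.0005 -0.016 0.075;0 0 0 -0.002 0 0 0.075;0 0 0 -0.0015 0 0 0.075;0 0 0 -0.0015 0 0 0.075;0 0 0 -0.001 0 0 0.075",
)

```text
t: 9.95
eef_pos: [0.4109, 0.0852, 0.15]
ee_rot: [-3.141, -0.002, -2.978]
force: [-5.1, -0.5, 3.4]
width: 0.0751
gripper_force: 2.4
```

>>> move_arm(
  rows="0 0 0 -0.002 0 -0.0013 0.075;0 0 0 -0.002 0 -0.0013 0.075;0 0 0 -0.002 0 -0.0013 0.075;0 0 0 -0.002 0 -0.0013 0.075;0 0 0 -0.002 0 -0.0013 0.075;0 0 0 -0.002 0 -0.0013 0.075",
)

```text
t: 10.7
eef_pos: [0.4236, 0.0876, 0.1585]
ee_rot: [-3.142, 0.0, -2.978]
force: [-3.3, -1.8, 1.9]
width: 0.075
gripper_force: 2.0
```

```bash
python3 -c "
from h import *
togo([-.12,0,.118],0)
i,d=arm.grab_frame('scene'); cv2.imwrite('pics/s2.png',cv2.resize(i[120:290,200:440],None,fx=2,fy=2))"
```

```text
tray tcp [-1.014e+02  1.000e-01  1.585e+02] tip [-1.014e+02  1.000e-01  1.505e+02] F [-3.32 -1.78  1.87] q [ 0.66  0.02 -0.61  0.   -0.94 -2.07] t 10.7
shift mm [18.7 -0.  40.5] turn deg [-0.    0.01  0.08]
```

View pics/s2.png

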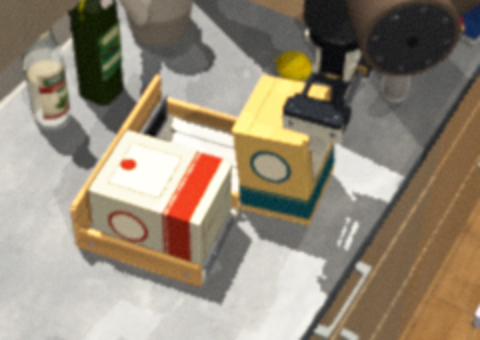

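The scene crop shows the carton at (285,150) leaning slightly against the tray front, with the gripper at its near top edge and the neighbour untouched. I'll continue the arc.

>>> move_arm(
  rows="0 0 0 -0.0027 0 -0.0015 0.075;0 0 0 -0.0027 0 -0.0015 0.075;0 0 0 -0.0027 0 -0.0015 0.075;0 0 0 -0.0027 0 -0.0015 0.075;0 0 0 -0.0027 0 -0.0015 0.075;0 0 0 -0.0028 0 -0.0012 0.075;0 0 0 -0.0028 0 -0.0012 0.075;0 0 0 -0.0028 0 -0.0012 0.075",
)

```text
t: 11.75
eef_pos: [0.4452, 0.0912, 0.1697]
ee_rot: [3.141, 0.0, -2.978]
force: [-4.9, 0.7, 2.9]
width: 0.075
gripper_force: 2.4
```

>>> move_arm(
  rows="0 0 0 -0.0028 0 -0.0012 0.075;0 0 0 -0.0028 0 -0.0012 0.075;0 0 0 -0.0029 0 -0.001 0.075;0 0 0 -0.0029 0 -0.001 0.075;0 0 0 -0.0029 0 -0.001 0.075;0 0 0 -0.0029 0 -0.001 0.075",
)

```text
t: 12.5
eef_pos: [0.4622, 0.094, 0.1759]
ee_rot: [3.142, 0.0, -2.978]
force: [-2.9, 0.1, 2.9]
width: 0.075
gripper_force: 1.6
```

```bash
python3 -c "
from h import *
togo([-.12,0,.118],0)
i,d=arm.grab_frame('scene'); cv2.imwrite('pics/s3.png',cv2.resize(i[120:290,200:440],None,fx=2,fy=2))"
```

```text
tray tcp [-62.2   0.2 175.9] tip [-62.2   0.2 167.9] F [-2.93  0.1   2.92] q [ 0.62  0.07 -0.51  0.   -0.99 -2.03] t 12.5
shift mm [57.8 -0.1 57.9] turn deg [0.   0.01 0.08]
```

View pics/s3.png

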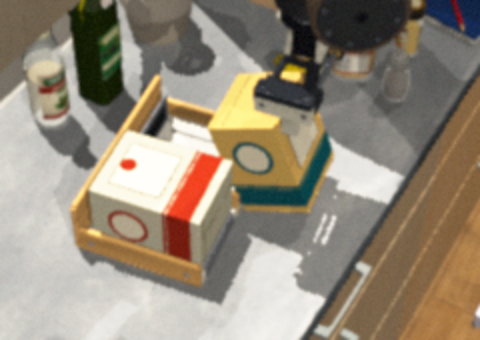

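The crop shows the carton tipped about 19° over the stop at (265,140), with its base edge at the tray front. It is going as planned.

>>> move_arm(
  rows="0 0 0 -0.0025 0 -0.0006 0.075;0 0 0 -0.0025 0 -0.0006 0.075;0 0 0 -0.0025 0 -0.0006 0.075;0 0 0 -0.0025 0 -0.0006 0.075;0 0 0 -0.0025 0 -0.0005 0.075;0 0 0 -0.0025 0 -0.0005 0.075;0 0 0 -0.0025 0 -0.0005 0.075;0 0 0 -0.0025 0 -0.0005 0.075",
)

```text
t: 13.55
eef_pos: [0.4819, 0.0973, 0.1803]
ee_rot: [3.142, 0.0, -2.978]
force: [-1.5, -0.9, 0.8]
width: 0.0749
gripper_force: 0.9
```

>>> move_arm(
  rows="0 0 0 -0.002 0 -0.0004 0.075;0 0 0 -0.002 0 -0.0004 0.075;0 0 0 -0.002 0 -0.0004 0.075;0 0 0 -0.002 0 -0.0004 0.075;0 0 0 -0.002 0 -0.0003 0.075;0 0 0 -0.002 0 -0.0003 0.075;0 0 0 -0.002 0 -0.0003 0.075;0 0 0 -0.002 0 -0.0003 0.075",
)

```text
t: 14.55
eef_pos: [0.4976, 0.0999, 0.1831]
ee_rot: [3.142, 0.0, -2.978]
force: [-0.3, 0.0, -0.2]
width: 0.0749
gripper_force: 0.1
```

```bash
python3 -c "
from h import *
togo([-.12,0,.118],0)
i,d=arm.grab_frame('top'); w=(cloud(d,arm.camera_model('top'))-ORG)@np.stack([XH,YH,ZH],1)*1000
for x in range(-60,170,10):
    s=(abs(w[...,0]-x)<4)&(abs(w[...,1])<50)&(w[...,2]<260); print(x,np.nanmedian(w[...,2][s]).round() if s.any() else None,end='; ')"
```

```text
tray tcp [-26.3   0.2 183.1] tip [-26.3   0.2 175.1] F [-0.35  0.02 -0.24] q [ 0.59  0.12 -0.43  0.   -1.02 -1.99] t 14.55
shift mm [93.7 -0.1 65.1] turn deg [0.   0.01 0.08]
-60 117.0; -50 128.0; -40 None; -30 None; -20 None; -10 None; 0 None; 10 None; 20 None; 30 None; 40 None; 50 None; 60 None; 70 None; 80 None; 90 None; 100 None; 110 None; 120 None; 130 None; 140 15.0; 150 15.0; 160 44.0;
```

>>> move_arm(
  rows="0 0 0 -0.0015 0 -0.0002 0.075;0 0 0 -0.0015 0 -0.0002 0.075;0 0 0 -0.0015 0 -0.0002 0.075;0 0 0 -0.0015 0 0 0.075;0 0 0 0 0 0 0.075;0 0 0 0 0 0 0.075;0 0 0 0 0 0 0.075;0 0 0 0 0 0 0.075",
)

```text
t: 15.6
eef_pos: [0.5034, 0.1008, 0.1837]
ee_rot: [3.142, 0.0, -2.978]
force: [0.3, 0.0, 0.0]
width: 0.0748
gripper_force: 0.0
```

```bash
python3 -c "
from h import *
togo([-.12,0,.118],0)
i,d=arm.grab_frame('scene'); cv2.imwrite('pics/s4.png',cv2.resize(i[120:290,200:440],None,fx=2,fy=2))"
```

```text
tray tcp [-20.5   0.2 183.7] tip [-20.5   0.2 175.7] F [0.32 0.   0.01] q [ 0.58  0.13 -0.41  0.   -1.02 -1.99] t 15.6
shift mm [99.5 -0.  65.7] turn deg [0.   0.01 0.08]
```

View pics/s4.png

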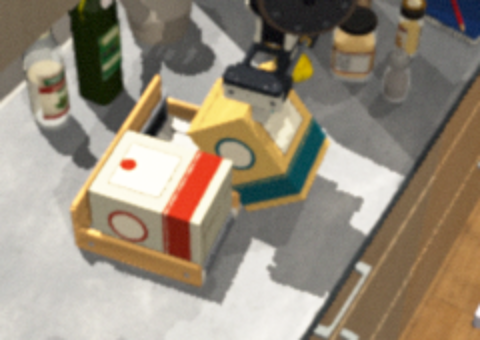

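The carton is near its balance point, leaning about 35° with almost no force on the fingers. I'll ease it on.

>>> move_arm(
  rows="0 0 0 -0.0015 0 0 0.075;0 0 0 -0.0015 0 0 0.075;0 0 0 -0.0015 0 0 0.075;0 0 0 -0.0015 0 0 0.075;0 0 0 -0.0015 0 0 0.075;0 0 0 -0.0015 0 0 0.075;0 0 0 0 0 0 0.075;0 0 0 0 0 0 0.075",
)

```text
t: 16.65
eef_pos: [0.5122, 0.1022, 0.1837]
ee_rot: [3.142, -0.0, -2.978]
force: [0.0, 0.9, 0.7]
width: 0.0749
gripper_force: 0.0
```

```bash
cat >> h.py <<'E'
def prof():
    togo([-.12,0,.118],0)
    i,d=arm.grab_frame('scene'); w=(cloud(d,arm.camera_model('scene'))-ORG)@np.stack([XH,YH,ZH],1)*1000
    for x in range(-70,190,10):
        s=(abs(w[...,0]-x)<4)&(abs(w[...,1]-20)<35)&(w[...,2]<260); print(x,np.nanpercentile(w[...,2][s],[10,50,90]).round() if s.any() else None,end='; ')
    return i
E
python3 -c "
from h import *
i=prof()
cv2.imwrite('pics/s5.png',cv2.resize(i[120:290,200:440],None,fx=2,fy=2))"
```

```text
tray tcp [-11.5   0.2 183.7] tip [-11.5   0.2 175.7] F [0.02 0.89 0.68] q [ 0.57  0.15 -0.4  -0.   -1.03 -1.98] t 16.65
shift mm [108.5  -0.   65.7] turn deg [ 0.   -0.    0.08]
-70 [-3. -1.  3.]; -60 [-4. -1.  1.]; -50 [ -4.  -1. 246.]; -40 [ -0.  65. 256.]; -30 [ -1. 118. 121.]; -20 [116. 121. 196.]; -10 [117. 121. 187.]; 0 [115. 119. 181.]; 10 [116. 120. 124.]; 20 [117. 121. 123.]; 30 [116. 119. 122.]; 40 [117. 120. 123.]; 50 [116. 119. 122.]; 60 [116. 119. 122.]; 70 [116. 118. 121.]; 80 [116. 120. 123.]; 90 [117. 119. 123.]; 100 [116. 119. 122.]; 110 [116. 118. 121.]; 120 [115. 118. 119.]; 130 None; 140 None; 150 None; 160 [35. 55. 69.]; 170 [46. 70. 72.]; 180 [49. 71. 86.];
```

>>> move_arm(
  rows="0 0 0 0.016 0 0 0.075;0 0 0 0.016 0 0 0.075;0 0 0 0.016 0 0 0.075;0 0 0 0.016 0 0.01 0.075;0 0 0 0 0 0.03 0.075;0 0 0 0 0 0.03 0.075;0 0 0 0 0 0.03 0.075;0 0 0 0 0 0.006 0.075",
)

```text
t: 17.7
eef_pos: [0.4474, 0.0911, 0.0765]
ee_rot: [-3.14, -0.003, -2.978]
force: [-0.2, -0.8, 0.0]
width: 0.0749
gripper_force: 0.0
```

```bash
cat >> h.py <<'E'
def lying():
    togo([-.12,0,.078],0)
    for n in('top','scene'):
        i,d=arm.grab_frame(n); w=(cloud(d,arm.camera_model(n))-ORG)@np.stack([XH,YH,ZH],1)
        r,z,k,p=rect(w,(-.1,.19,-.1,.0735),.11,.128); print(n,[np.round(a,1) for a in r],round(z*1000),k)
        print(" x at 1,99 pct",np.percentile(p[:,0]*1000,[.5,99.5]).round(1),"y",np.percentile(p[:,1]*1000,[.5,99.5]).round(1))
        cv2.imwrite(f'pics/l{n}.png',i)
    return w
E
python3 -c "
from h import *
lying()
img,t=wristcloud('w3')
r,z,k,p=rect(t/1000,(-.1,.19,-.1,.0735),.11,.128);print('wrist',r,k)"
```

```text
tray tcp [-77.2  -0.4  76.5] tip [-77.3  -0.4  68.5] F [-0.17 -0.85  0.05] q [ 0.63  0.18 -0.66 -0.   -0.74 -2.04] t 17.7
shift mm [42.8  0.4 -1.3] turn deg [-0.07 -0.16  0.08]
top [array([53.5,  1.6]), array([119.9, 139.3]), np.float64(88.8)] 120 1788
 x at 1,99 pct [ -9.1 122.9] y [-58.   61.5]
scene [array([44.9,  2.4]), array([130.1, 161. ]), np.float64(88.2)] 119 1694
 x at 1,99 pct [-33.1 123.9] y [-57.8  65.9]
wrist ((-75.84513092041016, -40.444087982177734), (21.82018280029297, 6.1716203689575195), 6.994978904724121) 1037
```

View pics/w3.png

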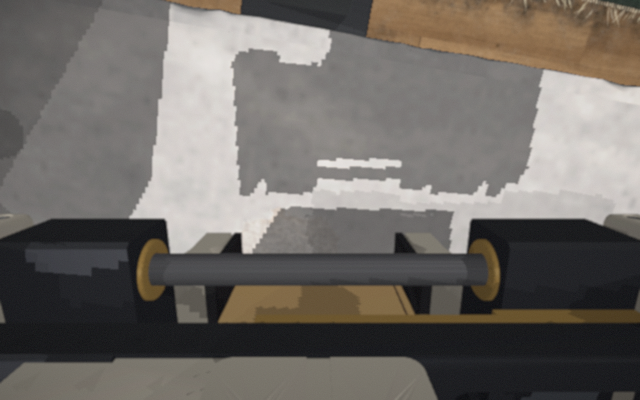

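The wrist view shows the carton's lying tan top at (330,305) between the fingers, just ahead of the pads. The cloud puts its base at x ≈ -36 and its top end at 123. Now I'll make a slow push on the base.

>>> move_arm(
  rows="0 0 0 -0.005 0 0 0.075;0 0 0 -0.005 0 0 0.075;0 0 0 -0.005 0 0 0.075;0 0 0 -0.005 0 0 0.075;0 0 0 -0.003 0 0 0.075;0 0 0 -0.0015 0 0 0.075;0 0 0 -0.0015 0 0 0.075;0 0 0 -0.0015 0 0 0.075",
)

```text
t: 18.85
eef_pos: [0.4762, 0.0963, 0.0777]
ee_rot: [-3.142, -0.0, -2.978]
force: [0.2, 0.3, -0.9]
width: 0.075
gripper_force: 0.0
```

>>> move_arm(
  rows="0 0 0 -0.0015 0 0 0.075;0 0 0 -0.0015 0 0 0.075;0 0 0 -0.0015 0 0 0.075;0 0 0 -0.0015 0 0 0.075;0 0 0 -0.0015 0 0 0.075;0 0 0 -0.0015 0 0 0.075;0 0 0 -0.0015 0 0 0.075;0 0 0 -0.0015 0 0 0.075",
)

```text
t: 19.85
eef_pos: [0.4882, 0.0984, 0.0776]
ee_rot: [3.142, 0.0, -2.978]
force: [-2.0, -0.4, -1.6]
width: 0.075
gripper_force: 1.2
```

>>> move_arm(
  rows="0 0 0 -0.0015 0 0 0.075;0 0 0 -0.0015 0 0 0.075;0 0 0 -0.0015 0 0 0.075;0 0 0 -0.0015 0 0 0.075;0 0 0 -0.0015 0 0 0.075;0 0 0 -0.0015 0 0 0.075;0 0 0 -0.0015 0 0 0.075;0 0 0 -0.0015 0 0 0.075",
)

```text
t: 20.85
eef_pos: [0.5, 0.1002, 0.0777]
ee_rot: [-3.142, -0.0, -2.978]
force: [-1.9, -0.9, -0.7]
width: 0.0749
gripper_force: 1.3
```

```bash
python3 -c "
from h import *
lying()"
```

```text
tray tcp [-23.9   0.2  77.7] tip [-23.9   0.2  69.7] F [-1.94 -0.91 -0.73] q [ 0.58  0.25 -0.55  0.   -0.77 -1.99] t 20.85
shift mm [96.1 -0.  -0.3] turn deg [-0.   -0.    0.08]
top [array([108.5,   3.6]), array([ 74.5, 120.1]), np.float64(1.0)] 120 620
 x at 1,99 pct [ 73.2 144.8] y [-53.8  63.2]
scene [array([84.3,  5.2]), array([125.8, 127.2]), np.float64(89.7)] 119 1291
 x at 1,99 pct [ 23.3 146.5] y [-55.7  66.7]
```

>>> move_arm(
  rows="0 0 0 -0.0015 0 0 0.075;0 0 0 -0.0015 0 0 0.075;0 0 0 -0.0015 0 0 0.075;0 0 0 -0.0015 0 0 0.075;0 0 0 -0.0015 0 0 0.075;0 0 0 -0.0015 0 0 0.075;0 0 0 -0.0015 0 0 0.075;0 0 0 -0.0015 0 0 0.075",
)

```text
t: 21.95
eef_pos: [0.5119, 0.1022, 0.0777]
ee_rot: [3.142, 0.0, -2.978]
force: [-3.3, -0.4, -0.3]
width: 0.0746
gripper_force: 1.5
```

>>> move_arm(
  rows="0 0 0 -0.0007 0 0 0.075;0 0 0 -0.0007 0 0 0.075;0 0 0 -0.0007 0 0 0.075;0 0 0 -0.0007 0 0 0.075",
)

```text
t: 22.45
eef_pos: [0.5145, 0.1026, 0.0776]
ee_rot: [3.142, -0.0, -2.978]
force: [-2.8, -1.3, 0.2]
width: 0.0746
gripper_force: 1.4
```

>>> move_arm(
  rows="0 0 0 -0.0005 0 0 0.075;0 0 0 -0.0005 0 0 0.075;0 0 0 -0.0005 0 0 0.075",
)

```text
t: 22.82
eef_pos: [0.516, 0.1029, 0.0777]
ee_rot: [3.142, 0.0, -2.978]
force: [-2.6, -0.5, -0.3]
width: 0.0747
gripper_force: 1.4
```

>>> move_arm(
  rows="0 0 0 -0.0005 0 0 0.075;0 0 0 -0.0005 0 0 0.075",
)

```text
t: 23.08
eef_pos: [0.5166, 0.1029, 0.0776]
ee_rot: [-3.141, -0.001, -2.978]
force: [-6.0, -0.0, 1.5]
width: 0.0751
gripper_force: 2.8
```

>>> move_arm(
  rows="0 0 0 -0.0005 0 0 0.075;0 0 0 -0.0005 0 0 0.075",
)

```text
t: 23.32
eef_pos: [0.5173, 0.103, 0.0775]
ee_rot: [-3.141, -0.001, -2.978]
force: [-6.4, -0.4, 0.1]
width: 0.0752
gripper_force: 2.6
```

>>> move_arm(
  rows="0 0 0 -0.0004 0 0 0.075;0 0 0 0 0 0 0.075",
)

```text
t: 23.58
eef_pos: [0.5178, 0.1031, 0.0774]
ee_rot: [-3.141, -0.001, -2.978]
force: [-4.7, -0.8, 0.4]
width: 0.0751
gripper_force: 2.5
```

```bash
python3 -c "
from h import *
lying()"
```

```text
tray tcp [-5.9  0.2 77.4] tip [-5.9  0.2 69.4] F [-4.68 -0.82  0.42] q [ 0.57  0.28 -0.51 -0.   -0.78 -1.97] t 23.575
shift mm [114.1   0.   -0.4] turn deg [-0.01 -0.07  0.09]
top [array([132.3,  22.5]), array([61.9, 83.3]), np.float64(2.2)] 120 396
 x at 1,99 pct [102.  162.4] y [-15.1  63.2]
scene [array([102.8,   5.5]), array([128.7, 125.2]), np.float64(89.3)] 119 1261
 x at 1,99 pct [ 41.5 164.7] y [-56.2  66.5]
```

>>> move_arm(
  rows="0 0 0 -0.0004 0 0 0.075;0 0 0 0 0 0 0.075",
)

```text
t: 23.92
eef_pos: [0.5183, 0.1032, 0.0774]
ee_rot: [-3.141, -0.001, -2.978]
force: [-4.9, -0.5, -0.8]
width: 0.0749
gripper_force: 2.2
```

>>> move_arm(
  rows="0 0 0 -0.0003 0 0 0.075;0 0 0 0 0 0 0.075",
)

```text
t: 24.18
eef_pos: [0.5187, 0.1033, 0.0774]
ee_rot: [-3.141, -0.001, -2.978]
force: [-4.9, -0.0, -0.6]
width: 0.0753
gripper_force: 2.5
```

```bash
python3 - <<'E'
from h import *
togo([-.1,0,.078],0)
img,t=wristcloud('w4')
s=(t[...,0]>-8)&(t[...,0]<12)&(abs(t[...,1])<50)&(t[...,2]<40)
v,u=np.nonzero(s);print(s.sum(), v.min() if len(v) else 0,v.max() if len(v) else 0)
for x in range(-8,12,2):
    q=s&(abs(t[...,0]-x)<1); print(x,q.sum(),np.nanpercentile(t[...,2][q],[10,50,90]).round(1) if q.any() else None)
E
```

```text
tray tcp [-5.   0.2 77.4] tip [-5.   0.2 69.4] F [-4.88 -0.03 -0.59] q [ 0.57  0.28 -0.51 -0.   -0.78 -1.97] t 24.175
shift mm [95.  -0.  -0.5] turn deg [-0.01 -0.05  0.08]
6193 206 249
-8 222 [-0.2  0.7  1.4]
-6 381 [-0.3  0.6  1.5]
-4 400 [-0.3  0.6  1.5]
-2 414 [-0.2  0.7  1.4]
0 1215 [ 0.5  6.3 12.9]
2 1191 [12.8 17.1 22.9]
4 572 [22.6 24.  25. ]
6 1558 [23.6 30.  38. ]
8 240 [23.6 32.2 38.5]
10 0 None
```

The wrist cloud shows the stop's top edge at 24 mm, with the carton's base behind it at x ≈ 6–8. So the stop has popped up. I'll back off gently and then check.

>>> move_arm(
  rows="0 0 0 0.001 0 0 0.075;0 0 0 0.001 0 0 0.075;0 0 0 0.003 0 0 0.075;0 0 0 0.01 0 0 0.075;0 0 0 0.02 0 0 0.075;0 0 0 0.02 0 0 0.075;0 0 0 0.02 0 0 0.075;0 0 0 0.01 0 0 0.075",
)

```text
t: 25.22
eef_pos: [0.4341, 0.0892, 0.0779]
ee_rot: [3.141, 0.0, -2.978]
force: [-0.5, 0.9, 0.6]
width: 0.0752
gripper_force: 0.0
```

>>> move_arm(
  rows="0 0 0 0.01 0 -0.03 0.075;0 0 0 0.01 0 -0.05 0.075;0 0 0 0 0 -0.05 0.075;0 0 0 0 0 -0.05 0.075;0 0 0 0 0 -0.03 0.075;0 0 0 0 0 0 0.075",
)

```text
t: 25.98
eef_pos: [0.4166, 0.0869, 0.2903]
ee_rot: [3.139, 0.005, -2.978]
force: [0.4, -0.8, -0.0]
width: 0.075
gripper_force: 0.0
```

```bash
python3 - <<'E'
from h import *
lying()
img,t=wristcloud('w5')
for x in (0,2,4,6,8):
    q=(abs(t[...,0]-x)<1)&(abs(t[...,1])<46)&(t[...,2]<40); print(x,q.sum(),np.nanpercentile(t[...,2][q],[10,50,90]).round(1) if q.any() else None)
r,z,k,p=rect(t/1000,(-.05,.19,-.1,.0745),.11,.128);print('wrist',r,z,k)
r,z,k,p=rect(t/1000,(-.05,.19,.0745,.25),.11,.128);print('rye',r,z,k)
E
```

```text
tray tcp [-108.3    0.5  290.3] tip [-108.3    0.5  282.3] F [ 0.35 -0.85 -0.05] q [ 0.67 -0.11 -0.41  0.   -1.27 -2.08] t 25.975
shift mm [ 12.8  -1.  212.3] turn deg [0.12 0.3  0.09]
top [array([83.9,  3.6]), array([160.1, 120.2]), np.float64(0.3)] 120 2591
 x at 1,99 pct [  4.1 162.6] y [-55.5  62.8]
scene [array([85.5,  6. ]), array([163.4, 128.5]), np.float64(1.0)] 118 1756
 x at 1,99 pct [  5.2 164.7] y [-56.3  67.4]
0 327 [ 0.1  7.  13.4]
2 157 [11.8 13.4 16.6]
4 4 [12.  14.1 14.5]
6 0 None
8 0 None
wrist ((17.170387268066406, 3.2868080139160156), (23.050792694091797, 119.96685791015625), 0.057654254138469696) 0.1191926345555174 2652
rye ((17.59683609008789, 87.3550796508789), (25.547426223754883, 20.97838592529297), 11.827303886413574) 0.11910475330170761 375
```

View pics/w5.png

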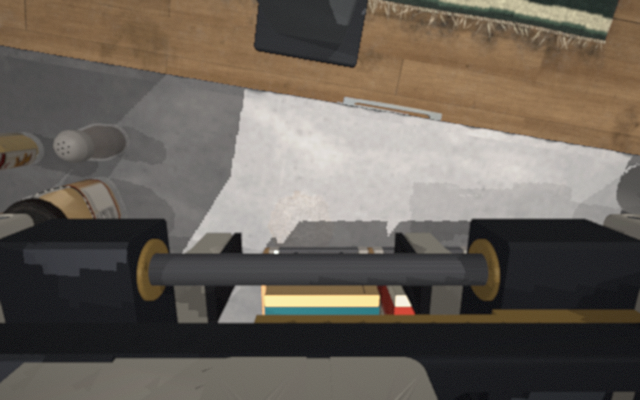

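View pics/lscene.png

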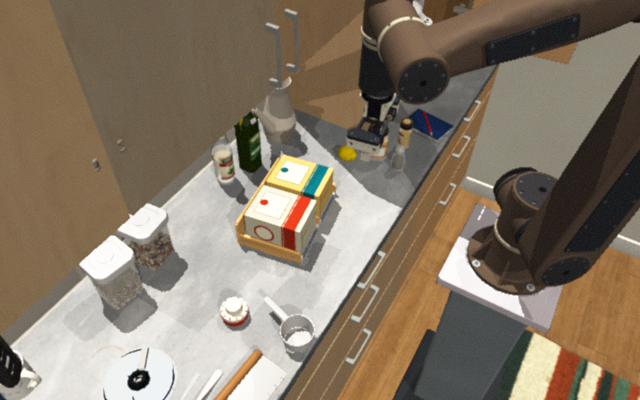

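The scene view shows the oat carton at (300,178) lying beside the rye carton (282,215), panel up and level with it. The other items are where they stood. In the wrist view the stop is behind the rod at (320,258), so I'll move for a clear look.

>>> move_arm(
  rows="0 0 0 -0.025 0 -0.01 0.075;0 0 0 -0.025 0 -0.01 0.075;0 0 0 -0.025 0 -0.01 0.075;0 0 0 -0.025 0 -0.01 0.075;0 0 0 0 0 0 0.075;0 0 0 0 0 0 0.075",
)

```text
t: 26.88
eef_pos: [0.5134, 0.1023, 0.3263]
ee_rot: [-3.141, -0.002, -2.978]
force: [0.5, -0.4, -1.1]
width: 0.0749
gripper_force: 0.0
```

```bash
python3 - <<'E'
from h import *
togo([-.1,0,.3],0)
img,t=wristcloud('w6')
for x in range(-4,14,1):
    q=(abs(t[...,0]-x)<.7)&(abs(t[...,1])<44)&(t[...,2]<100); print(x,q.sum(),np.nanpercentile(t[...,2][q],[10,50,90]).round(1) if q.any() else None)
for y0,y1,n in((-.1,.0745,'oat'),(.083,.25,'rye')):
    r,z,k,p=rect(t/1000,(-.05,.19,y0,y1),.112,.126);print(n,r,z,k)
cv2.imwrite('pics/w6c.png',cv2.resize(img[120:240,230:430],None,fx=4,fy=4,interpolation=2))
E
```

```text
tray tcp [-1.030e+01  1.000e-01  3.263e+02] tip [-1.030e+01  1.000e-01  3.183e+02] F [ 0.47 -0.36 -1.1 ] q [ 0.57  0.06 -0.16 -0.   -1.35 -1.98] t 26.875
shift mm [89.6  0.  26.5] turn deg [-0.04 -0.14  0.06]
-4 65 [-0.3  0.9  1.7]
-3 61 [-0.8  0.6  1.8]
-2 62 [-0.9  0.7  1.7]
-1 57 [-1.   0.6  2.1]
0 177 [ 0.3  6.4 13.4]
1 82 [ 5.6 12.7 13.9]
2 125 [12.6 14.7 19.4]
3 118 [17.9 22.3 24.5]
4 66 [23.3 24.3 25.1]
5 57 [23.3 24.  24.9]
6 760 [26.1 61.3 92. ]
7 797 [33.4 67.2 92.1]
8 0 None
9 0 None
10 0 None
11 0 None
12 0 None
13 0 None
oat ((40.4505615234375, 3.2295608520507812), (68.83829498291016, 120.64173126220703), 0.05164516717195511) 0.119439379909 6617
rye ((39.9417724609375, 141.9182586669922), (68.08977508544922, 117.8075942993164), 0.0395498089492321) 0.11945634101853395 4432
```

View pics/w6c.png

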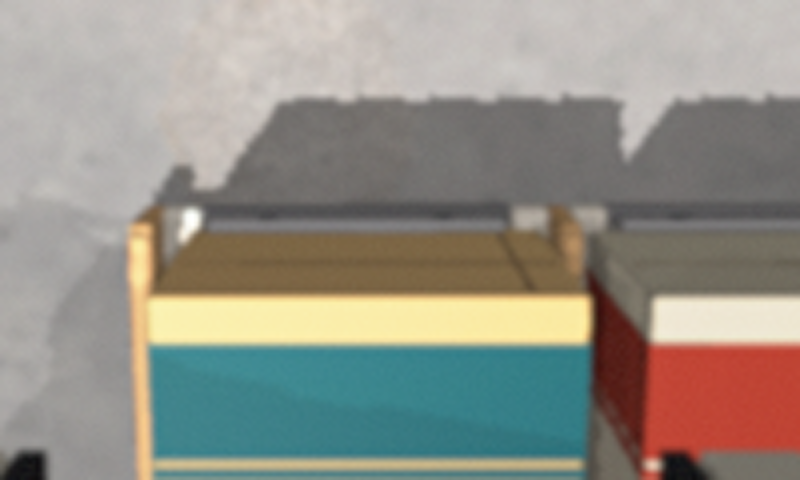

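In the crop the stop strip lies clear in front of the oat base at (350,225), just as it does for the rye carton at (720,225). Its top measures 24 mm, the base sits behind it, and both carton fronts line up. I'll hand it in.

```bash
python3 -c "
from station import arm
print(arm.job_done())"
```

```text
the job is handed in; nothing more can be done
None
```

The oat carton is lying in the empty bay with its panel up and the stop popped up behind its base. No force reading at the end of a move passed about 7 N, nothing else moved that I could see, and I handed the job in at about 27 s.

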